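# Open the filter compartment of a bench fume extractor

## Robot

A 6-joint arm with a two-finger parallel gripper is mounted at the origin on the work surface; the furniture and walls round the work are solid. World frame = base frame: x ahead of the robot, y to its left, z up, the work surface at z = 0. Lengths are in m, angles in rad, forces in N, time in s.
With the tool pointing down it reaches from about 0.375 to 0.9 m from the base axis. Payload 3.1 kg.
Tool frame: the origin (TCP) lies on the centre line of the jaws, within the pads' length; the fingertips stand 25 mm ahead of it and the grasp point (between the pads) lies 6 mm ahead of it (manip.tip_extent is the distance from the TCP to the fingertips, in m); z points along the fingers, y is the line along which they close (so a half turn about z gives the same grasp; the last joint's range is limited). The gripper opens to 85 mm and grips with 20 to 120 N. Pads are 22 mm wide; open, the fingers measure 114 mm over their backs; the gripper's body (76 mm by 85 mm) begins 54 mm behind the grasp point. The pads swing forward as they close: fully open they stand 13 mm farther back than shut.
Start: joints at [0.96, 0.527, 1.433, -0, 1.181, -0.178], TCP at [0.262, 0.567, 0.256] pointing down, gripper open.
Joint ranges: [-3.08, 3.08], [-0.75, 2.2], [0.22, 2.44], [-1.43, 4.57], [0, 2.65], [-2.85, 2.85]. Speed limits (rad/s): [2.79, 2.79, 3.14, 3.14, 3.14, 3.14].

## Interface

Orientations are given as a unit quaternion [x, y, z, w].
In Python, from station import readout, imaging, order, manip gives the robot as it stands.
- The arm moves only by the tool move_arm, never from a script. Its argument "rows" is a list of rows, each a list of 7 numbers: the turn, a rotation vector about the tool's x, y, z in degrees, then the shift along the tool's x, y, z in mm, then the closure, from 0 (fully open) to 1 (shut). A call has 1 to 12 rows; each row is the pose to reach, as a shift and turn from the pose commanded when the call began, along the tool's axes at that moment; what a row does not reach only later rows make up. A row lasts 1/12 s, in which the tool goes at most 41.7 mm and 7.16 degrees, less where a joint would pass 70% of its speed; a pose out of reach is approached as far as the arm can. A call with a gripper value outside its range is refused whole. The fingers move at their own pace and stop on an object; "squeeze" is the grip in N (left out, the last holds). Time passes only in rows, so rows that repeat a pose let the fingers close. It gives the time, the measured TCP pose, the force, the opening and the grip force at its end, in the units of the state.
- readout.sense(): the state, without advancing time (a new reading comes with each control period).
- imaging.snapshot(name): name is "side" or "top" or "wrist"; returns a dict with "img" (480x640x3 uint8, red, green, blue), "z_map" (480x640 float32, m along the optical axis (not along the pixel's ray), 0 where there is no reading), "fovy" (degrees; the focal length in pixels is half the picture's height over the tangent of half this angle, whatever the lens; pixels are square), "cx", "cy" (the principal point, pixels), "rvec" (rotation vector, rad) and "tvec" (3), from world to camera coordinates, as OpenCV has them. Camera axes: x right, y down, z forward; pixel columns grow to the right and rows downward; lengths in m; the calibration is good to about 2 mm. A picture is of the moment at which its call begins.
- order.sign_off(): hands the job in; it is judged then, once.
The state is a dict: "t": time; "q": joint angles; "qd": joint speeds; "tau": joint torques, N m; "tcp_pos": TCP position; "tool_rot": TCP orientation; "force": force on the tool from outside, world axes, zero at the start; "ft_torque": the same for the moment, N m; "finger_gap": opening from 0.0 (shut) to 1.0 (fully open); "gripper_force": force on a finger pad.
Only numpy, scipy, OpenCV 4.12 (cv2) and the standard library are available. Lean on these libraries where they do the work, as an engineer would, in place of code of your own. Each camera call takes 0.05 s, during which the arm holds its last target. There are 200 camera calls.

## Task

The filter of the white bench fume extractor is due for a change, so open its filter compartment: press the snap tab in until the slotted cover springs loose, then push the cover along its rails, right out from under their lips, so that it lies flat on the fan deck inside the rim. This is done by pressing and pushing alone: do not lift the cover, and leave the spare filter, the pot, the cup and the jar standing where they are.

Things in the scene. Friction and masses are not known exactly. Their poses are not given: they have to be found in the camera images.
- fume_unit: White fume extractor, fixed, 197 x 100 mm, 62 mm high. Origin on the bench under the seated cover's centre; x = the way the cover slides off, z up. From x = -86 (tab end) to +111 mm (deck end), y = +-50 mm. Between its side walls lies a flat floor 83 mm wide, 52 mm above the bench: filter compartment at x = -8 to 26 mm, then the plain grey fan deck to a 6 mm rim at x = 105 mm.
- fan_deck (a point): Point on the fan deck's surface, 52 mm above the bench, under the place where the cover's centre should end up: 69 mm along x from the unit's origin. From x = -31 to +32 mm two lips (tops 61.5 mm above the bench, 72 mm apart) reach over the cover's long edges; they are past when the cover's centre is 62 mm along, and the cover meets the rim at 75 mm.
- snap_tab (a joint): Sprung grey tab at the tab end, hinged at its tail: 0 = up (cover held), 0.14 rad = pressed to its stop. Its nose stands up through a small window in the cover and lets go at about 0.08 rad. The pad goes down about 2.5 mm to let go, 4 mm to its stop; this takes about 10 N, and 15 N at the stop. It springs up when left; a cover that has sprung loose stays loose.
- tab_pad (a point): Centre of the top of the tab's finger pad: a rounded grey block with three dark ribs, 20 mm (along the unit's x) x 26 mm, at unit x = -51, y = 0 mm. Its top is 67 mm above the bench, 7 mm higher than the fixed white shoulders on both sides (y = +-16 to +-50 mm). Press it straight down.
- filter_cover: White slotted filter cover, a loose plate 60 (x) x 80 (y) x 5 mm, about 80 g. Origin at the centre of its underside, axes as the unit's. Seated it lies on the 52 mm high floor at unit x = 0. When the tab lets go, two spring plungers kick it about 15 to 20 mm along x; from there it slides with a push of 1 to 3 N.
- cover_ridge (a point): Middle of the top of the cover's grip ridge: 8 (x) x 48 (y) mm, standing 12 mm above the cover's upper face (57 mm above the bench), so its top is 69 mm above the bench; 8 mm along x from the cover's centre. Its tab-end side is the face to push towards the deck; the cover's face behind it is flat.
- spare_filter: Loose spare filter cartridge, black frame with white pleats, 32 x 64 x 13 mm, on the bench beside the unit; origin at the centre of its underside. Leave it alone.
- pot: Small white lidded pot, 44 mm across, 32 mm high, on the bench; origin at the centre of its underside. Leave it alone.
- cup: Clear plastic cup, 68 mm across, 81 mm high, on the bench; origin at the centre of its underside. Leave it alone.
- grit_jar: Glass jar of shell grit, 60 mm across, 110 mm high, on the bench beyond the tab end; origin at the centre of its underside. Leave it alone.
Not all that is in view belongs to the job. Of the things shaped like the filter_cover, the white one is meant.

How it is judged:
By the outcome, as a careful person would: the job done as asked, in the order asked, and still so for the second after the job is handed in, with the robot touching nothing.
It also fails if it takes over 34 s, if anything falls off the work surface, if the arm or the gripper's body presses on something with over 40 N, if the wrist force passes 120 N, or if a joint passes its speed limit or range.

## Working session

There is one attempt and no reset: what is moved stays moved. The work goes in short steps, Python scripts to look and compute and a tool call to move; the robot and the scene stay as the last step left them, time stands still between calls to the robot, and variables do not carry over. Pictures are saved under pics/ and viewed, at most 10 in all, crops included, and the job is handed in when it is done.

Besides the shell and the picture viewer there is one more tool, called after "Call:" by a JSON object that holds its "op" and its "data". move_arm: Moves the arm, as the interface text tells. Its arguments: {"type":"object","properties":{"rows":{"type":"array"},"squeeze":{"type":"number"}},"required":["rows"]}

```bash
mkdir -p pics; ls
cat > h.py <<'E'
import numpy as np, cv2
from station import readout, imaging, order, manip
def snap(n,f=None):
    s=imaging.snapshot(n)
    if f: cv2.imwrite(f,s["img"][:,:,::-1])
    np.save(n+".npy",s,allow_pickle=True)
    return s
def load(n): return np.load(n+".npy",allow_pickle=True).item()
def cam(s):
    R=cv2.Rodrigues(np.array(s["rvec"],float))[0]; t=np.array(s["tvec"],float).ravel()
    return R,t,240/np.tan(np.radians(s["fovy"])/2)
def ray(s,u,v,z):
    R,t,f=cam(s); d=R.T@np.array([(u-s["cx"])/f,(v-s["cy"])/f,1]); c=-R.T@t
    return c+d*(z-c[2])/d[2]
def proj(s,P):
    R,t,f=cam(s); p=R@np.array(P,float)+t; return [s["cx"]+f*p[0]/p[2], s["cy"]+f*p[1]/p[2]]
def depthpts(s):
    R,t,f=cam(s); v,u=np.mgrid[:480,:640]; z=s["z_map"]
    p=np.stack([(u-s["cx"])/f*z,(v-s["cy"])/f*z,z],-1); return (p-t)@R
E
python3 -c "
from h import *
print(readout.sense(),manip.tip_extent)
for n in ['side','top','wrist']:
    s=snap(n,f'pics/{n}0.png'); R,t,f=cam(s); print(n,-R.T@t,f)
"
```

```text
pics
{'t': 0.0, 'q': array([ 9.59519329e-01,  5.28475790e-01,  1.43389504e+00,  1.24637335e-05,
        1.18140449e+00, -1.78521369e-01]), 'qd': array([ 2.07161998e-03,  5.48076831e-04, -9.42521968e-05, -1.74824668e-03,
        8.96742608e-04, -8.59341950e-04]), 'tau': array([ 1.33772250e-03, -4.42352450e+01, -1.78028530e+01, -3.31629917e-05,
        8.26572912e-03,  2.60720111e-05]), 'tcp_pos': array([0.2617065 , 0.5668426 , 0.25532996]), 'tool_rot': array([ 2.14695506e-01,  9.76680423e-01, -1.00512560e-03, -4.25173092e-04]), 'force': array([ 0.00251825, -0.27365968, -0.3615152 ]), 'ft_torque': array([-0.04837474, -0.0263905 , -0.04103006]), 'gripper_force': 0.0, 'finger_gap': 0.999451756133011} 0.025
side [ 0.02380887 -0.89740277  0.6381385 ] 485.9728523325116
top [ 0.21933857 -0.38183418  0.90273947] 531.5908196376973
wrist [0.19838666 0.59670988 0.37342155] 356.4058971301063
```

View pics/top0.png

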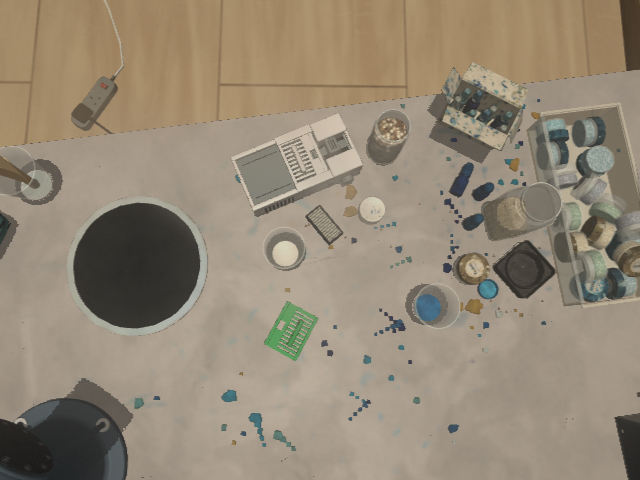

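View pics/side0.png

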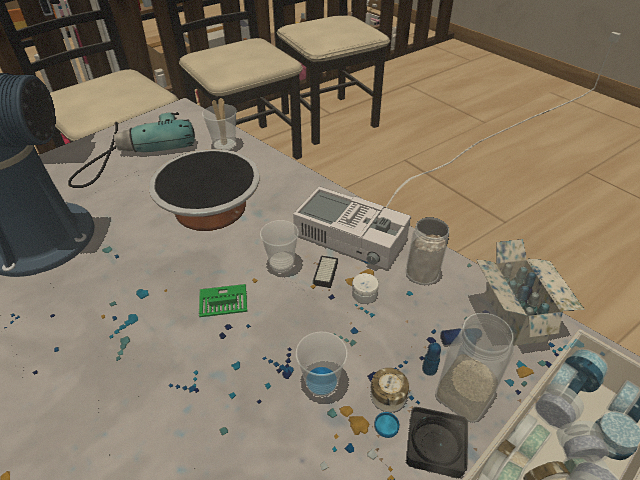

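The top view shows the unit with its deck end at about (245,185) and its tab end at about (350,140). The jar is at (388,135), the spare filter at (324,225), the pot at (372,209) and the cup at (285,248). The green plate at (292,330) is a decoy. Next I'll fit the unit's pose from the depth map.

```bash
python3 -c "
from h import *
s=load('top'); P=depthpts(s)
for uv in [(60,440),(285,165),(245,185),(345,140),(388,135),(372,209),(285,248)]: print(uv,P[uv[1],uv[0]].round(4))
m=np.zeros((480,640),bool); m[105:220,225:370]=1
h=P[...,2]
k=(m&(h>0.045)&(h<0.09)).astype(np.uint8)
n,l,st,c=cv2.connectedComponentsWithStats(k); i=1+np.argmax(st[1:,4]); q=P[l==i]
q=q[q[:,2]<.075]
r=cv2.minAreaRect((q[:,:2]*1000).astype(np.float32)); print(r, cv2.boxPoints(r))
c=s['img'][95:225,220:420]; cv2.imwrite('pics/c1.png',cv2.resize(c[:,:,::-1],None,fx=4,fy=4,interpolation=2))
"
```

```text
(60, 440) [ 0.0572 -0.0339  0.092 ]
(285, 165) [ 0.4848 -0.3517  0.0546]
(245, 185) [ 0.4489 -0.287   0.0585]
(345, 140) [ 0.5307 -0.4517  0.0507]
(388, 135) [ 0.5307 -0.5199  0.0763]
(372, 209) [ 0.4165 -0.4979  0.033 ]
(285, 248) [ 0.3522 -0.3522  0.0123]
((491.6324157714844, -370.42864990234375), (101.70866394042969, 197.28224182128906), 23.801374435424805) [[ 405.29492 -300.70007]
 [ 484.91156 -481.2035 ]
 [ 577.9699  -440.15723]
 [ 498.35327 -259.6538 ]]
```

View pics/c1.png

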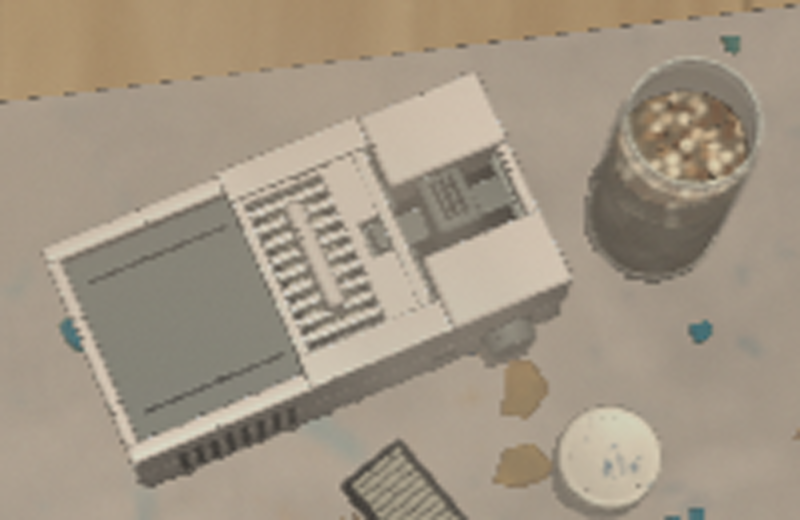

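The crop shows the pad at full-image pixel (332,144) and the ridge centre at (299,159), with the deck on the left. Now I'll cross-check the fitted frame against those points and work out the first move.

```bash
cat >> h.py <<'E'
from scipy.spatial.transform import Rotation as Ro
U=np.array([-.4036,.915,0]);V=np.array([-.915,-.4036,0]);O=np.array([.4967,-.3819,0])
def w(x,y,z): return O+(U*x+V*y)/1000+np.array([0,0,z/1000])
def unit(p): d=np.asarray(p)-O; return np.round(np.array([d@U,d@V,d[2]])*1000,1)
def delta(target):  # tip target at tool-down; TCP shift & turn in the tool axes
    st=readout.sense(); R=Ro.from_quat(st["tool_rot"])
    T=Ro.from_matrix(np.c_[-np.cross(-V,[0,0,-1])*-1,-V,[0,0,-1]])
    tcp=target+np.array([0,0,.025])
    print('turn',np.degrees((R.inv()*T).as_rotvec()).round(2),'shift',(R.inv().apply(tcp-st["tcp_pos"])*1000).round(1),'tip unit',unit(st["tcp_pos"]-[0,0,.025]),'F',st["force"].round(1),'t',st["t"])
E
python3 -c "
from h import *
s=load('top'); print(unit(ray(s,332.5,144.2,.067)),unit(ray(s,298.75,158.75,.069)))
S=load('side'); print(proj(S,w(-51,0,67)),proj(S,w(8,0,69)))
P=depthpts(s)
for n,(a,b) in dict(p=(444,197),r=(315,255)).items():
  pass
print('jar',unit(P[135,388]));delta(w(-51,0,140))
cv2.imwrite('pics/c2.png',cv2.resize(S['img'][175:295,280:460,::-1],None,fx=4,fy=4,interpolation=2))
"
```

```text
[-52.1   0.5  67. ] [ 9.   2.1 69. ]
[np.float64(382.9920297034177), np.float64(222.3275933212962)] [np.float64(353.6322821076798), np.float64(211.52154453535223)]
jar [-140.    24.6   76.3]
turn [-1.00e-01  2.00e-02  4.14e+01] shift [-649.4 -796.5   91.7] tip unit [ 963.  -168.   230.5] F [-0.6 -0.5 -0.1] t 0.15
```

View pics/c2.png

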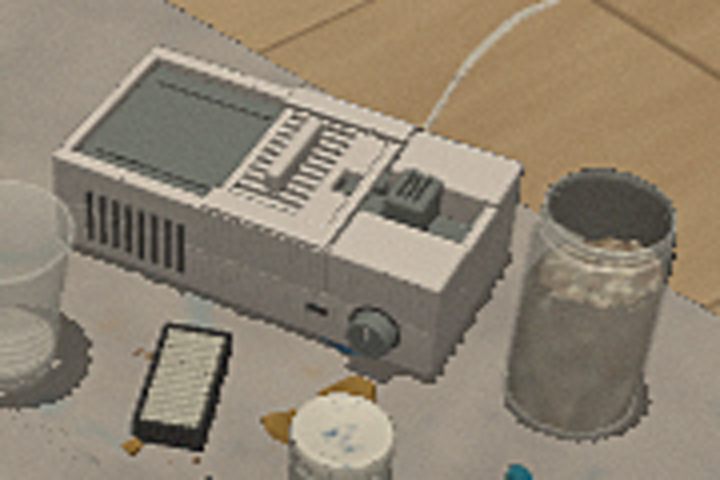

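Call:
{"op": "move_arm", "data": {"rows": [[0, 0, 3, -15, -19, 0, 1], [0, 0, 6, -40, -49, 0, 1], [0, 0, 10, -65, -79, 0, 1], [0, 0, 14, -90, -110, 0, 1], [0, 0, 18, -115, -141, 0, 1], [0, 0, 22, -140, -172, 0, 1], [0, 0, 26, -165, -203, 0, 1], [0, 0, 30, -190, -233, 0, 1], [0, 0, 34, -215, -264, 0, 1], [0, 0, 38, -240, -295, 0, 1], [0, 0, 41.4, -265, -325, 0, 1], [0, 0, 41.4, -285, -350, 0, 1]]}}

```text
t: 1.15
tcp_pos: [0.3743, 0.1278, 0.2564]
tool_rot: [0.547, 0.837, 0.0, 0.0]
force: [-0.9, 0.1, -1.3]
finger_gap: -0.002
gripper_force: 0.0
```

```bash
python3 -c "
from h import *
delta(w(-51,0,140)); print(readout.sense()['q'].round(2),readout.sense()['tcp_pos'])"
```

```text
turn [ 0.02  0.03 -0.16] shift [-567.   -92.2   91.7] tip unit [515.8 -93.7 231.4] F [-0.9  0.1 -1.3] t 1.15
[ 0.04  0.22  1.97 -0.    0.95 -0.37] [0.3742967  0.12784371 0.25641885]
```

Call:
{"op": "move_arm", "data": {"rows": [[0, 0, 0, -20, -3, 0, 1], [0, 0, 0, -55, -9, 0, 1], [0, 0, 0, -95, -15, 0, 1], [0, 0, 0, -135, -22, 0, 1], [0, 0, 0, -175, -28, 0, 1], [0, 0, 0, -215, -35, 0, 1], [0, 0, 0, -255, -41, 0, 1], [0, 0, 0, -295, -48, 0, 1], [0, 0, 0, -335, -54, 0, 1], [0, 0, 0, -375, -61, 0, 1], [0, 0, 0, -415, -67, 0, 1], [0, 0, 0, -450, -73, 0, 1]]}}

```text
t: 2.15
tcp_pos: [0.4891, -0.3138, 0.2561]
tool_rot: [0.547, 0.837, -0.0, 0.0]
force: [0.5, -1.5, -0.1]
finger_gap: 0.002
gripper_force: 0.0
```

Call:
{"op": "move_arm", "data": {"rows": [[0, 0, 0, -35, -6, 0, 1], [0, 0, 0, -65, -11, 10, 1], [0, 0, 0, -90, -15, 25, 1], [0, 0, 0, -105, -17, 40, 1], [0, 0, 0, -115, -19, 60, 1], [0, 0, 0, -117, -19, 80, 1], [0, 0, 0, -117, -19, 92, 1], [0, 0, 0, -117, -19, 92, 1], [0, 0, 0, -117, -19, 92, 1]]}}

```text
t: 2.9
tcp_pos: [0.5183, -0.425, 0.1636]
tool_rot: [0.546, 0.838, 0.0, -0.001]
force: [-0.2, 0.6, 0.4]
finger_gap: -0.003
gripper_force: 0.0
```

```bash
python3 -c "
from h import *
s=snap('wrist','pics/w1.png'); delta(w(-51,0,66))
for p in [(-51,0,67),(8,0,69),(111,50,61)]: print(proj(s,w(*p)))"
```

```text
turn [0.01 0.01 0.03] shift [-2.1 -2.7 73.8] tip unit [-48.9  -2.7 139.8] F [0.1 0.7 0.8] t 2.95
[np.float64(310.4337146115449), np.float64(257.46958074607255)]
[np.float64(310.1116781918805), np.float64(162.8790004850029)]
[np.float64(214.7667528616509), np.float64(-37.98053190426259)]
```

View pics/w1.png

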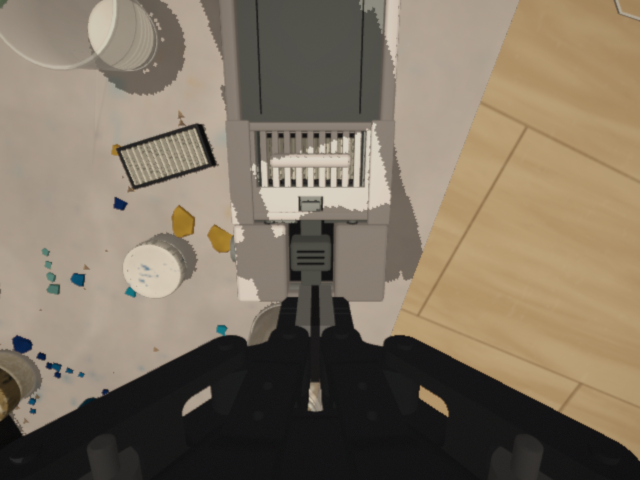

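The pad is at about (311,255) and the ridge at (310,160), both within about 1 mm of the prediction. I'll descend onto the pad.

Call:
{"op": "move_arm", "data": {"rows": [[0, 0, 0, -1, -1, 10, 1], [0, 0, 0, -2, -3, 25, 1], [0, 0, 0, -2, -3, 40, 1], [0, 0, 0, -2, -3, 55, 1], [0, 0, 0, -2, -3, 64, 1], [0, 0, 0, -2, -3, 69, 1], [0, 0, 0, -2, -3, 70, 1], [0, 0, 0, -2, -3, 71, 1], [0, 0, 0, -2, -3, 71, 1]]}}

```text
t: 3.7
tcp_pos: [0.5172, -0.4293, 0.0941]
tool_rot: [0.546, 0.838, -0.0, 0.001]
force: [0.4, 0.1, 0.2]
finger_gap: 0.002
gripper_force: 0.0
```

Call:
{"op": "move_arm", "data": {"rows": [[0, 0, 0, 0, 0, 0.5, 1], [0, 0, 0, 0, 0, 1, 1], [0, 0, 0, 0, 0, 1.5, 1], [0, 0, 0, 0, 0, 2, 1], [0, 0, 0, 0, 0, 2.5, 1], [0, 0, 0, 0, 0, 3, 1], [0, 0, 0, 0, 0, 3, 1]]}}

```text
t: 4.28
tcp_pos: [0.5167, -0.4285, 0.0911]
tool_rot: [0.546, 0.838, 0.0, -0.0]
force: [-1.5, 1.5, 5.2]
finger_gap: 0.001
gripper_force: 2.7
```

Call:
{"op": "move_arm", "data": {"rows": [[0, 0, 0, 0, 0, 0.5, 1], [0, 0, 0, 0, 0, 1, 1], [0, 0, 0, 0, 0, 1.5, 1], [0, 0, 0, 0, 0, 2, 1], [0, 0, 0, 0, 0, 2.5, 1], [0, 0, 0, 0, 0, 3, 1], [0, 0, 0, 0, 0, 3.3, 1], [0, 0, 0, 0, 0, 3.3, 1]]}}

```text
t: 4.95
tcp_pos: [0.5161, -0.4272, 0.0887]
tool_rot: [0.546, 0.838, 0.001, -0.002]
force: [-2.9, 5.5, 12.2]
finger_gap: 0.001
gripper_force: 6.1
```

```bash
python3 -c "
from h import *
s=snap('wrist','pics/w2.png'); delta(w(-51,0,63))
print(proj(s,w(8,0,69)),proj(s,w(26,0,69)))"
```

```text
turn [-0.02 -0.2   0.01] shift [-1.8  0.5  0.7] tip unit [-49.3   0.5  63.7] F [-2.4  5.1 11.6] t 5.0
[np.float64(314.78781302998533), np.float64(173.0739064454693)] [np.float64(314.8153335735357), np.float64(123.51690479374486)]
```

View pics/w2.png

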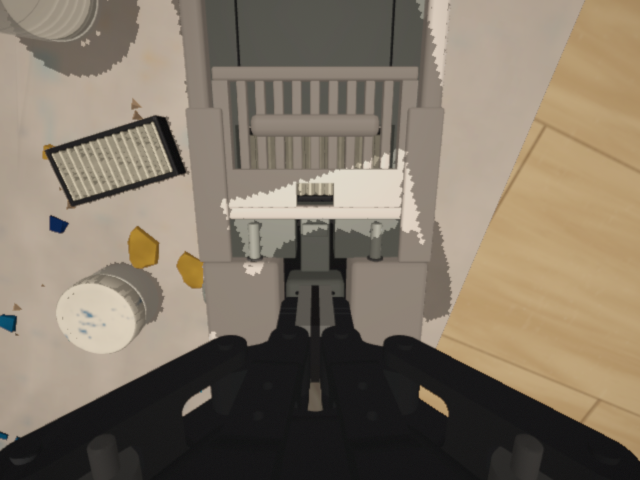

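The cover has sprung loose: its ridge has moved to (315,125), about 18 mm along, and both plungers are visible. Next I'll lift and move behind the ridge.

Call:
{"op": "move_arm", "data": {"rows": [[0, 0, 0, 0, 0, -4, 1], [0, 0, 0, 0, 0, -12, 1], [0, 0, 0, 0, 0, -22, 1], [0, 0, 0, 12, 0, -24, 1], [0, 0, 0, 28, 0, -24, 1], [0, 0, 0, 44, 0, -24, 1], [0, 0, 0, 52, 0, -24, 1], [0, 0, 0, 52, 0, -24, 1], [0, 0, 0, 52, 0, -24, 1]]}}

```text
t: 5.75
tcp_pos: [0.4962, -0.3817, 0.1114]
tool_rot: [0.546, 0.838, -0.0, 0.001]
force: [-0.4, -0.1, -0.5]
finger_gap: 0.002
gripper_force: 0.0
```

```bash
python3 -c "
from h import *
snap('side','pics/s2.png'); delta(w(3,0,61.5))
s=load('side');print(proj(s,w(26,0,69)))
cv2.imwrite('pics/c3.png',cv2.resize(s['img'][165:285,280:460,::-1],None,fx=4,fy=4,interpolation=2))"
```

```text
turn [ 0.03  0.12 -0.  ] shift [ 3.3  0.4 24.9] tip unit [-0.3  0.4 86.4] F [ 0.6 -0.4  0.4] t 5.8
[np.float64(344.9389947511135), np.float64(208.58180727249504)]
```

View pics/c3.png

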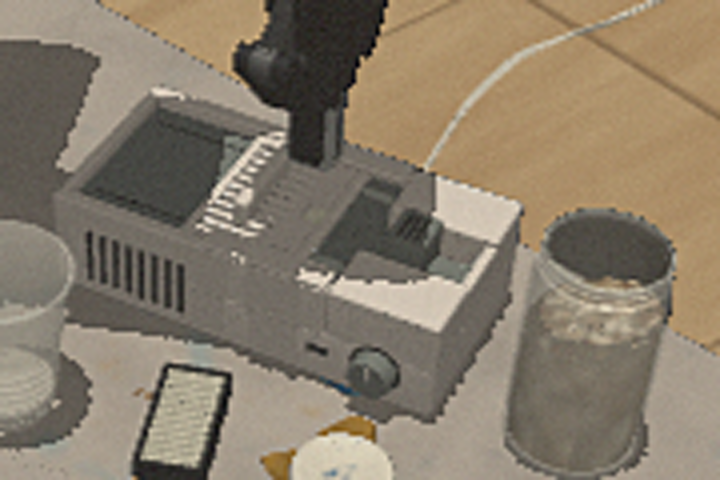

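The tip is behind the ridge, and the jar, pot and filter haven't moved. I'll descend to about 5 mm above the cover's face and start pushing.

Call:
{"op": "move_arm", "data": {"rows": [[0, 0, 0, 0, 0, 8, 1], [0, 0, 0, 0, 0, 16, 1], [0, 0, 0, 0, 0, 21, 1], [0, 0, 0, 0, 0, 24, 1], [0, 0, 0, 0, 0, 24, 1], [0, 0, 0, 3, 0, 24, 1], [0, 0, 0, 6, 0, 24, 1], [0, 0, 0, 9, 0, 24, 1], [0, 0, 0, 12, 0, 24, 1], [0, 0, 0, 15, 0, 24, 1], [0, 0, 0, 18, 0, 24, 1]]}}

```text
t: 6.72
tcp_pos: [0.4885, -0.3646, 0.0873]
tool_rot: [0.546, 0.838, -0.0, 0.0]
force: [0.2, 0.2, -0.3]
finger_gap: 0.001
gripper_force: 0.3
```

Call:
{"op": "move_arm", "data": {"rows": [[0, 0, 0, 3, 0, 0, 1], [0, 0, 0, 6, 0, 0, 1], [0, 0, 0, 9, 0, 0, 1], [0, 0, 0, 12, 0, 0, 1], [0, 0, 0, 15, 0, 0, 1], [0, 0, 0, 18, 0, 0, 1], [0, 0, 0, 21, 0, 0, 1], [0, 0, 0, 24, 0, 0, 1], [0, 0, 0, 26, 0, 0, 1], [0, 0, 0, 27, 0, 0, 1], [0, 0, 0, 27, 0, 0, 1]]}}

```text
t: 7.63
tcp_pos: [0.4773, -0.3396, 0.0869]
tool_rot: [0.546, 0.838, 0.0, -0.0]
force: [0.6, -0.1, -0.2]
finger_gap: 0.002
gripper_force: 0.0
```

```bash
python3 -c "
from h import *
s=snap('wrist','pics/w3.png'); delta(w(62,0,62))
for x in (55,60,65,70,75): print(x,proj(s,w(x+8,0,69)))"
```

```text
turn [-0.02 -0.06  0.  ] shift [15.5  0.7 -0.1] tip unit [46.5  0.7 61.9] F [-0.1 -0.3 -0. ] t 7.6833
55 [np.float64(315.1792231494453), np.float64(274.6367244155549)]
60 [np.float64(315.1887023354096), np.float64(263.0891806588773)]
65 [np.float64(315.1983655709365), np.float64(251.31742773590582)]
70 [np.float64(315.2082182688836), np.float64(239.31487170440252)]
75 [np.float64(315.21826605646424), np.float64(227.07465749369936)]
```

View pics/w3.png

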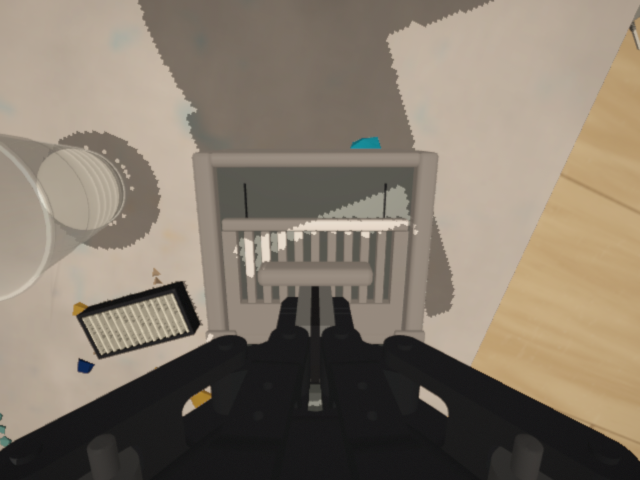

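The ridge is at about (315,270), so the cover's centre is at 54–57 mm. Another 13 mm puts it near 69.

Call:
{"op": "move_arm", "data": {"rows": [[0, 0, 0, 2, 0, 0, 1], [0, 0, 0, 4, 0, 0, 1], [0, 0, 0, 6, 0, 0, 1], [0, 0, 0, 8, 0, 0, 1], [0, 0, 0, 10, 0, 0, 1], [0, 0, 0, 11.5, 0, 0, 1], [0, 0, 0, 12.5, 0, 0, 1], [0, 0, 0, 13, 0, 0, 1], [0, 0, 0, 13, 0, 0, 1]]}}

```text
t: 8.43
tcp_pos: [0.4723, -0.328, 0.087]
tool_rot: [0.546, 0.838, 0.0, -0.0]
force: [0.2, -0.7, -0.1]
finger_gap: 0.001
gripper_force: 0.0
```

Call:
{"op": "move_arm", "data": {"rows": [[0, 0, 0, -3, 0, 0, 1], [0, 0, 0, -8, 0, 0, 1], [0, 0, 0, -10, 0, -8, 1], [0, 0, 0, -10, 0, -25, 1], [0, 0, 0, -20, 0, -45, 1], [0, 0, 0, -40, 0, -70, 1], [0, 0, 0, -60, 0, -100, 1], [0, 0, 0, -70, 0, -130, 1], [0, 0, 0, -75, 0, -145, 1], [0, 0, 0, -75, 0, -150, 1], [0, 0, 0, -75, 0, -150, 1]]}}

```text
t: 9.35
tcp_pos: [0.503, -0.3976, 0.239]
tool_rot: [0.546, 0.838, -0.0, 0.002]
force: [-0.3, 0.7, -0.5]
finger_gap: -0.001
gripper_force: 0.0
```

```bash
python3 -c "
from h import *
s=snap('wrist','pics/w4.png'); delta(w(62,0,62))
for x in (60,65,70,75): print(x,proj(s,w(x+8,0,69)),proj(s,w(x+30,0,57)),proj(s,w(x-30,0,57)))
a=[proj(s,w(105,0,58)),proj(s,w(32,36,61.5))];print(a)
cv2.imwrite('pics/c4.png',cv2.resize(s['img'][60:300,200:430,::-1],None,fx=2.5,fy=2.5,interpolation=2))"
```

```text
turn [-0.   -0.02 -0.01] shift [ 77.4   0.8 150.2] tip unit [-15.5   0.8 212.1] F [ 0.3  0.1 -1.1] t 9.4
60 [np.float64(314.68224264954034), np.float64(116.45332417827949)] [np.float64(314.67670444375796), np.float64(87.37364258614383)] [np.float64(314.68690364138365), np.float64(165.8604981629382)]
65 [np.float64(314.68134736233185), np.float64(109.49338656306563)] [np.float64(314.67579820677474), np.float64(80.39979093381896)] [np.float64(314.6860986045874), np.float64(159.6654219351375)]
70 [np.float64(314.680442722682), np.float64(102.46074333197328)] [np.float64(314.6748826865327), np.float64(73.35450093643723)] [np.float64(314.68528579870815), np.float64(153.4105595423993)]
75 [np.float64(314.6795285832739), np.float64(95.3542492459257)] [np.float64(314.67395773965444), np.float64(66.23666924871964)] [np.float64(314.68446511073586), np.float64(147.09504133038456)]
[[np.float64(314.6740724380722), np.float64(65.99167324161448)], [np.float64(270.3584682891076), np.float64(163.8070215859708)]]
```

View pics/c4.png

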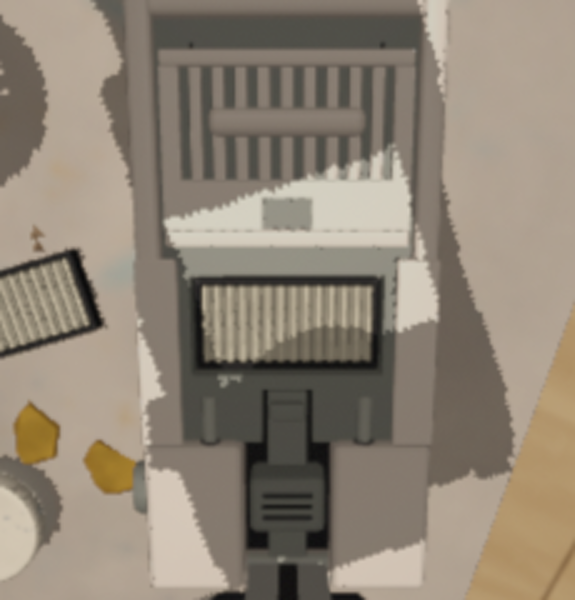

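The cover lies flat at about 66 mm, with its ridge at image row 108 and its trailing edge clear of the lip ends (row 163). That clears the lips by only about 4 mm, so I'll nudge it another 3 mm to the asked spot.

Call:
{"op": "move_arm", "data": {"rows": [[0, 0, 0, 20, 0, 20, 1], [0, 0, 0, 45, 0, 50, 1], [0, 0, 0, 62, 0, 80, 1], [0, 0, 0, 66, 0, 105, 1], [0, 0, 0, 66, 0, 125, 1], [0, 0, 0, 66, 0, 138, 1], [0, 0, 0, 66, 0, 146, 1], [0, 0, 0, 66, 0, 149, 1], [0, 0, 0, 66, 0, 149, 1], [0, 0, 0, 66, 0, 149, 1]]}}

```text
t: 10.23
tcp_pos: [0.476, -0.3364, 0.0881]
tool_rot: [0.546, 0.838, 0.0, -0.0]
force: [0.0, 0.4, 0.0]
finger_gap: 0.002
gripper_force: 0.0
```

Call:
{"op": "move_arm", "data": {"rows": [[0, 0, 0, 2, 0, 0, 1], [0, 0, 0, 4, 0, 0, 1], [0, 0, 0, 6, 0, 0, 1], [0, 0, 0, 8, 0, 0, 1], [0, 0, 0, 9.5, 0, 0, 1], [0, 0, 0, 11, 0, 0, 1], [0, 0, 0, 12, 0, 0, 1], [0, 0, 0, 12, 0, 0, 1], [0, 0, 0, 6, 0, 0, 1], [0, 0, 0, 1, 0, -2, 1], [0, 0, 0, 0, 0, -15, 1], [0, 0, 0, 0, 0, -35, 1]]}}

```text
t: 11.23
tcp_pos: [0.4754, -0.3365, 0.1217]
tool_rot: [0.546, 0.838, 0.0, -0.002]
force: [0.2, -0.1, -0.7]
finger_gap: -0.002
gripper_force: 0.0
```

Call:
{"op": "move_arm", "data": {"rows": [[0, 0, 0, -15, 0, -20, 1], [0, 0, 0, -40, 0, -45, 1], [0, 0, 0, -60, 0, -75, 1], [0, 0, 0, -66, 0, -100, 1], [0, 0, 0, -66, 0, -114, 1], [0, 0, 0, -66, 0, -114, 1], [0, 0, 0, -66, 0, -114, 1]]}}

```text
t: 11.82
tcp_pos: [0.5026, -0.3972, 0.2375]
tool_rot: [0.546, 0.838, -0.0, 0.001]
force: [0.0, 0.1, -0.2]
finger_gap: 0.003
gripper_force: 0.0
```

```bash
python3 -c "
from h import *
s=snap('wrist','pics/w5.png'); delta(w(62,0,62))
for x in (60,65,70,75): print(x,proj(s,w(x+8,0,69))[1],proj(s,w(x+30,0,57))[1])
cv2.imwrite('pics/c5.png',cv2.resize(s['img'][40:300,140:430,::-1],None,fx=2.3,fy=2.3,interpolation=2))"
```

```text
turn [-0.03 -0.11 -0.01] shift [ 77.1   1.  149.3] tip unit [-15.4   0.9 211.1] F [-0.7 -0.7  0.1] t 11.8667
60 117.5907013321188 88.4254265271837
65 110.61089600139414 81.43414047038516
70 103.55846125709607 74.37153574103945
75 96.43225753585452 67.23651545314544
```

View pics/c5.png

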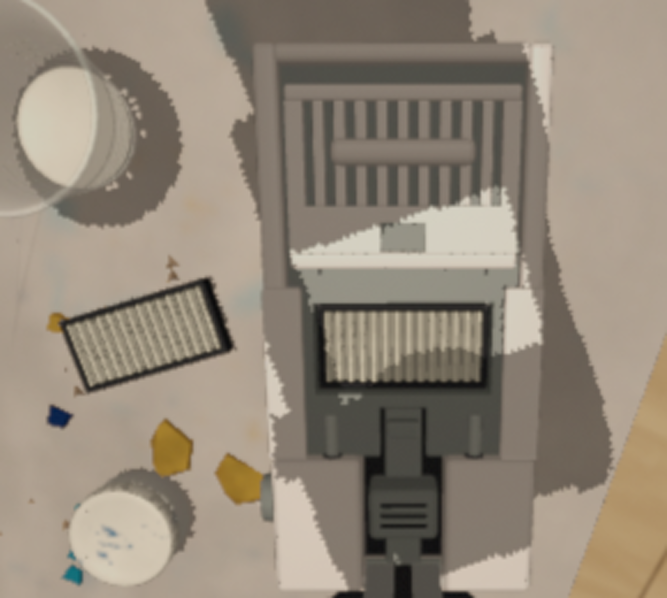

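The ridge is at row 105, so the cover is at about 69 mm. It lies flat, clear of the lips and short of the rim, and the neighbouring items haven't moved. Handing in.

```bash
python3 -c "
from station import order
print(order.sign_off())"
```

```text
the job is handed in; nothing more can be done
None
```

I pressed the tab, the cover sprung loose, and I pushed it out from under the lips; it lies flat on the fan deck at about 69 mm inside the rim, nothing else was moved, and the job is handed in at about 12 s.

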